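# Open the drill-bit case by its release tab

## Task

Open the drill-bit case that is screwed to the bench: press down its release tab with the fingertips until the spring-loaded lid pops up, then push the lid back, as far as it will go, so that it stays fully open. Only press and push, gently: do not pinch or force the lid or the tab, do not fling the lid, and leave the things lying around the case where they are.

Things in the scene. Friction and masses are not known exactly. Their poses are not given: they have to be found in the camera images.
- case: Black plastic drill-bit case, fixed to the bench: 160 mm deep (its x), 220 mm wide (its y), 70 mm high to the rim, with a grey lid (another 10 mm) on top. Origin: centre of its underside, on the bench. Its -x axis points out of the front, where the release tab is; the hinge is along the back (+x); z is up. It stands anywhere on the bench ahead of the robot, turned up to about 25 degrees. Inside are standing drill bits, all below the rim.
- tab_pad (a point): Pressing point: top of the steel release tab, a thumb pad in the middle of the case's front, 36 mm wide (case y). This point is 128 mm in front of the case's centre and 50 mm above the bench; the pad reaches 14 mm farther out and 22 mm back towards the case, where a steel upright (as wide, to 82 mm above the bench) stands whose hook holds the lid shut. The point moves with the tab.
- tab (a joint): Release tab, a sprung rocker hinged along the case's y axis 36 mm behind the pressing point: 0 rad up (at rest), 0.3 rad fully down (the pressing point then is about 11 mm lower). Its hook lets the lid go at about 0.13 rad; pressing takes 1.5 N to start and about 5 N fully down. It springs back up when let go.
- lid (a joint): Lid angle: 0 rad shut, 1.85 rad fully open against its stop (leaning back 16 degrees past upright). When released, a spring lifts it to about 0.7 rad within a second, and no farther. From there it must be pushed (about 1 N at the front edge, more if fast: the hinge is damped); below about 1.2 rad it sinks back to 0.7 when let go, above that a stiff hinge keeps it where it is left.
- lid_hinge (a point): Middle of the lid's hinge line, at the case's back, 78 mm behind the case's centre, 70 mm above the bench, at the level of the lid's underside. The hinge runs along the case's y axis.
- lid_edge (a point): Middle of the lid's front edge, on its underside, 158 mm from the hinge line; moves with the lid (about 172 mm above the bench at 0.7 rad). The lid is a flat plate 8 mm thick and 220 mm wide; a small catch lip (30 mm wide, 6 mm thick) sticks out 12 mm farther at this point.
- offcut_mid (a point): Centre of a loose wood offcut, 90 x 45 x 40 mm, lying beside the case. Not to be moved.
- tin_mid (a point): Centre of a closed steel tin, 56 mm across and 85 mm high, standing beside the case. Not to be moved.
- driver_mid (a point): Middle of a stubby wooden-handled screwdriver, 110 mm long, lying on the bench beside the case. Not to be moved.

How it is judged:
On the way, in this order (a step that is already met when the one before it is completed fails the run):
1. the release tab is pressed (value of joint tab above 0.08 rad), for 0.05 s.
2. the lid has sprung up (value of joint lid above 0.5 rad), for 0.1 s.
At the end, for the whole second after the job is handed in: The lid stands open at more than 1.73 rad (its stop is at 1.85 rad) and is still, and the tab has sprung back up (below 0.05 rad) (value of joint lid above 1.73 rad and value of joint tab below 0.05 rad and velocity of joint lid between -0.1 and 0.1 rad/s); the robot touches nothing.
It fails at once if the offcut, the tin or the screwdriver is moved, lifted or carried (more than 25 mm) (distance of any of offcut_mid, tin_mid, driver_mid from where it was at the start of the episode above 0.025 m).
It fails at once if the lid is pinched or forced (fingers on it with more than 40 N) (contact force between the fingers and lid above 40 N).
It fails at once if the tab is pinched or forced (fingers on it with more than 40 N) (contact force between the fingers and tab above 40 N).
It fails at once if the lid is flung (faster than 6 rad/s) (velocity of joint lid above 6 rad/s).
It also fails if it takes over 48 s, if anything falls off the work surface, if the arm or the gripper's body presses on something with over 40 N, if the wrist force passes 120 N, or if a joint passes its speed limit or range.

## Robot

A 6-joint arm with a two-finger parallel gripper is mounted at the origin on the work surface. World frame = base frame: x ahead of the robot, y to its left, z up, the work surface at z = 0. Lengths are in m, angles in rad, forces in N, time in s.
With the tool pointing down it reaches from about 0.375 to 0.925 m from the base axis. Payload 5.7 kg.
Tool frame: the origin (TCP) lies midway between the tips of the shut fingers; the grasp point (between the pads) lies 19 mm behind it; z points along the fingers, x is the direction in which the jaws open and shut, and the axes are right-handed (so a half turn about z gives the same grasp; the last joint's range is limited). The gripper opens to 85 mm and grips with 20 to 120 N. Pads are 22 mm wide; open, the fingers measure 114 mm over their backs; the gripper's body (76 mm by 85 mm) begins 54 mm behind the grasp point. The pads swing forward as they close: fully open they stand 13 mm farther back than shut.
Start: joints at [-1.271, 0.359, 1.51, -0, 1.272, -0.115], TCP at [0.242, -0.549, 0.231] pointing down, gripper open.
Joint ranges: [-2.97, 2.97], [-1.01, 2.36], [0.21, 2.38], [-0.96, 4.11], [0.2, 2.71], [-2.98, 2.98]. Speed limits (rad/s): [2.39, 2.39, 3.14, 3.14, 3.14, 3.14].

## Interface

Orientations are given as a rotation vector (axis times angle).
In Python, from plant import get_state, viewer, workorder gives the robot as it stands.
- The arm moves only by the tool drive_tool, never from a script. Its argument "deltas" is text: rows parted by semicolons, each of 6 numbers parted by spaces: the shift along the tool's x, y, z in units of 100 mm (1.0 is 100 mm), then the turn, a rotation vector about the tool's x, y, z in units of 360 degrees (1.0 is 360 degrees). In form: tx ty tz wx wy wz; .... A call has 1 to 10 rows; each row is the pose to reach, as a shift and turn from the pose measured when the call began, along the tool's axes at that moment, turning the shorter way round; what a row does not reach only later rows make up. A row lasts 1/10 s, in which the tool goes at most 50 mm and 8.59 degrees, less where a joint would pass 70% of its speed; a pose out of reach is approached as far as the arm can. A call with a number of a shift or a turn outside -1 to 1 is refused whole. A call with a gripper value outside its range is refused whole. "gripper" is the gripper's target within -1 to 1 (fully open at 1, half-way at 0, shut at -1), set as the call begins (left out, the last holds). The fingers move at their own pace and stop on an object; the grip force is fixed at half the most. Time passes only in rows, so rows that repeat a pose let the fingers close. It gives the time, the measured TCP pose, the force and the opening at its end, in the units of the state.
- get_state(): the state, without advancing time (a new reading comes with each control period).
- viewer.grab_frame(name): name is "scene" or "top"; returns a dict with "color" (480x640x3 uint8, blue, green, red), "K" (3x3 intrinsics, pixels), "dist" ([k1, k2, p1, p2, k3] as OpenCV has them; the pictures are not rectified), "rvec" (rotation vector, rad) and "tvec" (3), from world to camera coordinates, as OpenCV has them. Camera axes: x right, y down, z forward; pixel columns grow to the right and rows downward; lengths in m; the calibration is good to about 2 mm. A picture is of the moment at which its call begins. There is no depth.
- workorder.finish_job(): hands the job in, once; it reports no verdict.
The state is a dict: "time": time; "joint_positions": joint angles; "qvel": joint speeds; "joint_efforts": joint torques, N m; "tool_pos": TCP position; "tcp_rot": TCP orientation; "force": force on the tool from outside, world axes, zero at the start; "ft_torque": the same for the moment, N m; "gripper_width": finger opening in m.
Only numpy, scipy, OpenCV 4.12 (cv2) and the standard library are available. Lean on these libraries where they do the work, as an engineer would, in place of code of your own. Each camera call takes 0.05 s, during which the arm holds its last target.

## Working session

There is one attempt and no reset: what is moved stays moved. The work goes in short steps, Python scripts to look and compute and a tool call to move; the robot and the scene stay as the last step left them, time stands still between calls to the robot, and variables do not carry over. Pictures are saved under pics/ and viewed, and the job is handed in when it is done.

Besides the shell and the picture viewer there is one more tool, called after "Emit:" as name(argument=value, ...) on one line, values as JSON. drive_tool: Moves the arm, as the interface text tells. Its arguments: {"type":"object","properties":{"deltas":{"type":"string"},"gripper":{"type":"number"}},"required":["deltas"]}

```bash
mkdir -p pics; python3 - <<'E'
from plant import get_state, viewer
import cv2,pickle
print(get_state())
for n in("scene","top"):
    f=viewer.grab_frame(n); cv2.imwrite(f"pics/{n}0.png",f["color"]); pickle.dump(f,open(f"{n}0.pkl","wb"))
    print(n,f["K"],f["dist"],f["rvec"],f["tvec"])
E
```

```text
{'time': 0.0, 'joint_positions': array([-1.27109032e+00,  3.59508102e-01,  1.51144055e+00, -7.19640448e-07,
        1.27248998e+00, -1.15124225e-01]), 'qvel': array([ 0.00086438,  0.00079976,  0.00096277,  0.00016933, -0.00073387,
       -0.00091703]), 'joint_efforts': array([-1.52974328e-03, -5.27619052e+01, -2.78616679e+01, -7.65615587e-04,
        1.31898877e-02,  1.00177008e-06]), 'tool_pos': array([ 0.24159801, -0.54846566,  0.23044865]), 'tcp_rot': array([-2.63030419e+00,  1.71571948e+00,  2.23045249e-03]), 'force': array([ 0.41782249, -0.73000814,  0.30421124]), 'ft_torque': array([ 0.06305706, -0.04457127,  0.03453359]), 'gripper_width': 0.08534421393992193}
scene [[478.30599936   0.         326.37810934]
 [  0.         478.30599936 232.70185627]
 [  0.           0.           1.        ]] [-0.03468929  0.          0.          0.          0.        ] [ 1.28192323  2.03053267 -1.09623036] [ 0.20337824 -0.22684917  1.45184534]
top [[612.88730597   0.         313.19859639]
 [  0.         612.88730597 230.78997436]
 [  0.           0.           1.        ]] [-0.00702028  0.          0.          0.          0.        ] [ 2.19825941 -2.13909882  0.11097857] [0.04892604 0.56947477 1.15454619]
```

View pics/scene0.png

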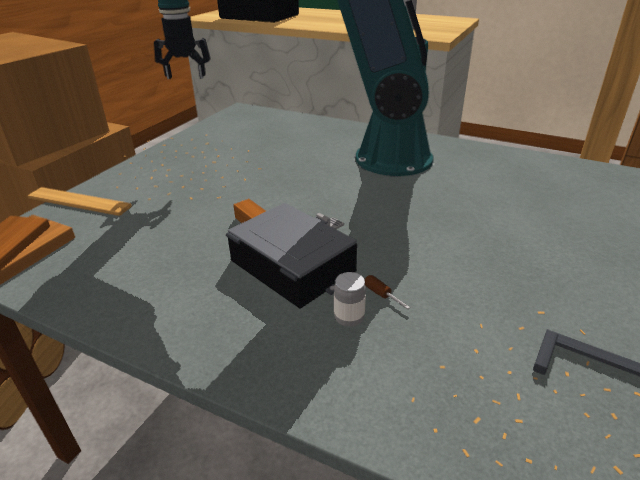

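View pics/top0.png

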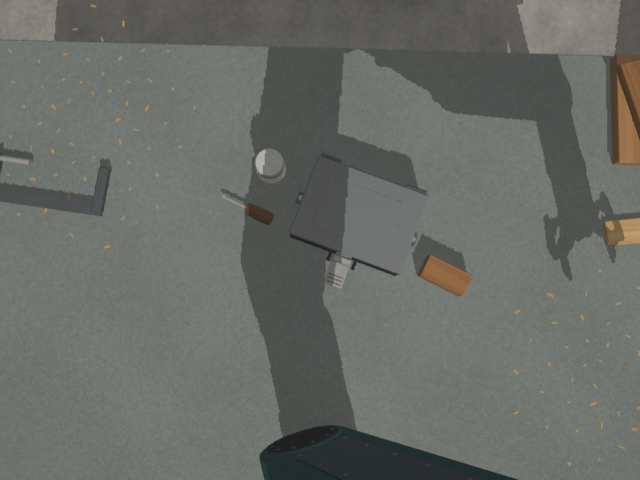

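The top picture shows the case centred near (360,213), with its front and steel tab facing the robot at (338,272). The tin is at (270,165), the screwdriver at (255,212) and the offcut at (445,275). I'll enlarge crops next.

```bash
python3 - <<'E'
import cv2
a=cv2.imread("pics/top0.png")[140:310,240:480]; cv2.imwrite("pics/top0c.png",cv2.resize(a,None,fx=3.3,fy=3.3,interpolation=cv2.INTER_CUBIC))
a=cv2.imread("pics/scene0.png")[190:330,210:420]; cv2.imwrite("pics/scene0c.png",cv2.resize(a,None,fx=3.8,fy=3.8,interpolation=cv2.INTER_CUBIC))
E
```

```text
(no output)
```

View pics/top0c.png

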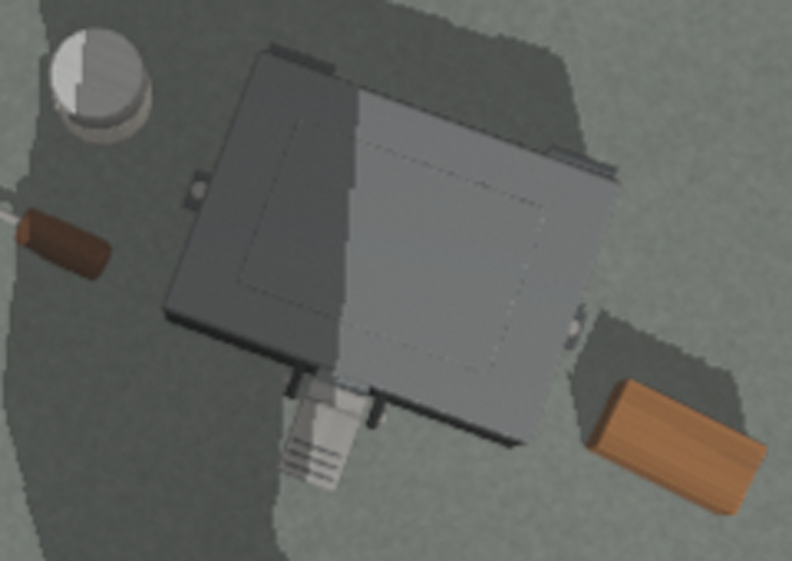

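View pics/scene0c.png

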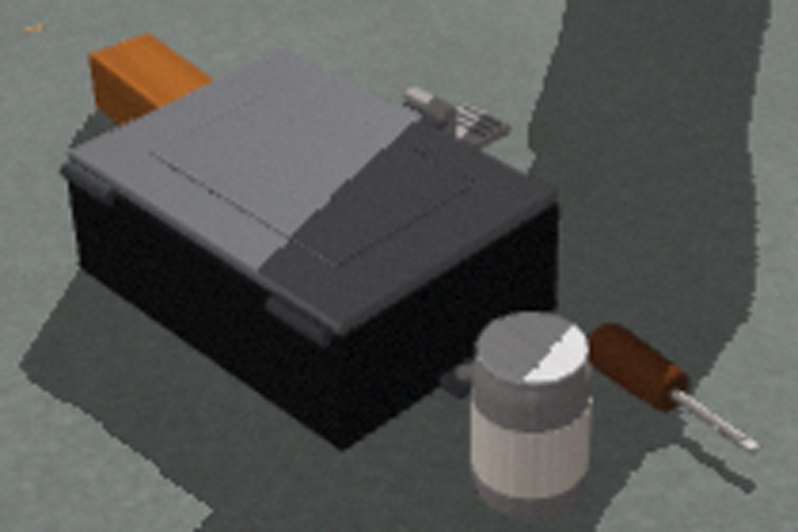

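```bash
cat > h.py <<'E'
import numpy as np,cv2,pickle
from scipy.optimize import least_squares
from scipy.spatial.transform import Rotation as R
def proj(f,P): return cv2.projectPoints(np.asarray(P,float).reshape(-1,1,3),f["rvec"],f["tvec"],f["K"],np.asarray(f["dist"],float))[0].reshape(-1,2)
def w(p,P):
    c,s=np.cos(p[2]),np.sin(p[2]); P=np.asarray(P,float).reshape(-1,3)
    return np.c_[p[0]+c*P[:,0]-s*P[:,1],p[1]+s*P[:,0]+c*P[:,1],P[:,2]]
E
python3 - <<'E'
from h import *
ft=pickle.load(open("top0.pkl","rb"));fs=pickle.load(open("scene0.pkl","rb"))
t=lambda *a:np.array(a)/3.3+[240,140]
s=lambda *a:np.array(a)/3.8+[210,190]
A=[[-.08,.11,.079],[.078,.11,.079],[.078,-.11,.079],[-.08,-.11,.079],[-.142,.018,.05],[-.142,-.018,.05]]
a=np.array([t(166,310),t(263,52),t(620,183),t(522,443),t(281,470),t(335,488)])
B=[[.08,-.11,0],[.08,.11,0],[-.08,.11,.079],[.078,.11,.079],[.078,-.11,.079]]
b=np.array([s(80,268),s(342,450),s(558,195),s(340,332),s(70,158)])
r=lambda p:np.r_[(proj(ft,w(p,A))-a).ravel(),(proj(fs,w(p,B))-b).ravel()]
o=least_squares(r,[.6,0,-.3]);print(o.x,np.degrees(o.x[2]));print(o.fun.reshape(-1,2).round(1))
p=o.x;np.save("case.npy",p)
print(w(p,[[-.128,0,.05],[.078,0,.07],[-.08,0,.07]]))
def gnd(f,uv,z):
    return least_squares(lambda q:(proj(f,[[q[0],q[1],z]])-uv).ravel(),[.6,0]).x
print("tin",gnd(ft,t(97,72),.085),"off",gnd(ft,t(686,440),.04),"drv",gnd(ft,t(62,244),.015))
img=ft["color"].copy()
def seg(im,f,P):
    q=proj(f,w(p,P)); cv2.polylines(im,[np.int32(q*16)],True,(0,255,0),1,cv2.LINE_AA,4)
im2=fs["color"].copy()
for im,f in((img,ft),(im2,fs)):
    seg(im,f,A[:4]);seg(im,f,[[-.142,.018,.05],[-.106,.018,.05],[-.106,-.018,.05],[-.142,-.018,.05]]);seg(im,f,[[-.106,.018,.082],[-.106,-.018,.082]])
cv2.imwrite("pics/ov.png",np.vstack([cv2.resize(img[140:310,240:480],(560,397)),cv2.resize(im2[190:330,210:420],(560,373))])[:,:][:770])
E
```

```text
[ 0.59780174 -0.01880217 -0.3238103 ] -18.552963714723848
[[-2.4 -0.7]
 [-2.4 -1.3]
 [ 0.4 -1.1]
 [ 2.1  0. ]
 [-2.2 -0.1]
 [-0.6  1. ]
 [-1.1 -0.6]
 [-0.3 -0.1]
 [ 0.2 -2.3]
 [-0.7 -2.4]
 [-2.3 -2.8]]
[[ 0.47645391  0.02192502  0.05      ]
 [ 0.67174808 -0.0436203   0.07      ]
 [ 0.52195935  0.00665232  0.07      ]]
tin [0.68895738 0.14936761] off [ 0.49253614 -0.19374061] drv [0.59964627 0.17195958]
```

```bash
cat >> h.py <<'E'
def plan(cpos,tilt,pr=True):
    """target TCP in case frame, tilt deg (body leans to robot side); prints tool-frame delta"""
    from plant import get_state
    p=np.load("case.npy"); st=get_state()
    c,s=np.cos(p[2]),np.sin(p[2]); ex=np.array([c,s,0]);ey=np.array([-s,c,0]);ez=np.array([0,0,1.])
    th=np.radians(tilt); z=np.sin(th)*ex-np.cos(th)*ez; x=-ey; y=np.cross(z,x)
    Rt=np.c_[x,y,z]; Rc=R.from_rotvec(st["tcp_rot"]).as_matrix()
    T=w(p,[cpos])[0]
    d=Rc.T@(T-st["tool_pos"]); r=R.from_matrix(Rc.T@Rt).as_rotvec()
    C=np.c_[ex,ey,ez].T@(st["tool_pos"]-np.r_[p[:2],0])
    print("t",round(st["time"],2),"tcp case",C.round(4),"F case",(np.c_[ex,ey,ez].T@st["force"]).round(2),"grip",round(st["gripper_width"],4))
    print("delta units",(d*10).round(3),(r/2/np.pi).round(4))
E
python3 -c "
from h import *
plan([-.135,0,.16],25)"
```

```text
t 0.1 tcp case [-0.1691 -0.6155  0.2306] F case [-0.93 -0.56  1.14] grip 0.0851
delta units [-4.32  -4.396  0.713] [0.0663 0.0259 0.1156]
```

Emit:
drive_tool(deltas="-0.5 -0.5 0 0.022 0.0086 0.0385;-0.8 -0.8 0 0.033 0.013 0.058;-1 -1 0.1 0.044 0.0173 0.077;-1 -1 0.1 0.0663 0.0259 0.1156;-1 -1 0.1 0.0663 0.0259 0.1156;-1 -1 0.1 0.0663 0.0259 0.1156;-1 -1 0.1 0.0663 0.0259 0.1156;-1 -1 0.1 0.0663 0.0259 0.1156", gripper=-1)

```text
time: 0.9
tool_pos: [0.2925, -0.4167, 0.2206]
tcp_rot: [-1.662, 2.307, -0.51]
force: [0.2, -0.9, 0.9]
gripper_width: -0.0002
```

```bash
python3 -c "
from h import *
plan([-.135,0,.16],25)"
```

```text
t 0.9 tcp case [-0.1629 -0.4744  0.2206] F case [ 0.49 -0.82  0.86] grip -0.0002
delta units [-4.743e+00 -4.000e-03  6.680e-01] [0.0002 0.     0.0002]
```

Emit:
drive_tool(deltas="-0.5 0 0.05 0 0 0;-1 0 0.1 0 0 0")

```text
time: 1.1
tool_pos: [0.3288, -0.325, 0.2122]
tcp_rot: [-1.663, 2.308, -0.513]
force: [1.3, 0.6, -0.4]
gripper_width: -0.0002
```

Emit:
drive_tool(deltas="-0.5 0 0.05 0 0 0;-1 0 0.1 0 0 0")

```text
time: 1.3
tool_pos: [0.3655, -0.2313, 0.2035]
tcp_rot: [-1.664, 2.307, -0.515]
force: [-0.5, -0.1, 0.6]
gripper_width: -0.0001
```

Emit:
drive_tool(deltas="-0.5 0 0.05 0 0 0;-1 0 0.1 0 0 0")

```text
time: 1.5
tool_pos: [0.3993, -0.1447, 0.1954]
tcp_rot: [-1.667, 2.305, -0.516]
force: [-1.0, -1.0, -0.4]
gripper_width: 0.0001
```

Emit:
drive_tool(deltas="-0.5 0 0.05 0 0 0;-1 0 0.1 0 0 0;-1 0 0.1 0 0 0")

```text
time: 1.8
tool_pos: [0.4368, -0.0491, 0.1866]
tcp_rot: [-1.672, 2.301, -0.518]
force: [0.3, -0.6, -0.3]
gripper_width: -0.0002
```

```bash
python3 -c "
from h import *
plan([-.132,0,.075],25)"
```

```text
t 1.8 tcp case [-0.143  -0.08    0.1866] F case [ 0.43 -0.44 -0.26] grip -0.0002
delta units [-0.806  0.365  1.055] [-0.0003 -0.0004  0.0016]
```

Emit:
drive_tool(deltas="-0.4 0.1 0.2 0 0 0;-0.8 0.3 0.7 0 0 0;-0.8 0.3 0.9 0 0 0.0016;-0.8 0.36 0.95 0 0 0.0016;-0.8 0.36 0.95 0 0 0.0016")

```text
time: 2.3
tool_pos: [0.47, 0.0256, 0.0829]
tcp_rot: [-1.666, 2.305, -0.514]
force: [0.8, -0.8, -0.2]
gripper_width: 0.0004
```

```bash
python3 - <<'E'
from h import *
plan([-.129,0,.055],25)
from plant import viewer
f=viewer.grab_frame("top");g=viewer.grab_frame("scene")
cv2.imwrite("pics/a.png",np.hstack([cv2.resize(f["color"][180:310,260:420],(480,390),interpolation=2),cv2.resize(g["color"][150:260,270:405],(320,261),interpolation=2)[:].copy() if 0 else cv2.copyMakeBorder(cv2.resize(g["color"][150:280,290:390],(300,390),interpolation=2),0,0,0,0,0)]))
print(proj(f,w(np.load("case.npy"),[[-.128,0,.05],[-.142,.018,.05],[-.142,-.018,.05]])))
E
```

```text
t 2.3 tcp case [-0.1353  0.0015  0.0829] F case [ 1.03 -0.45 -0.25] grip 0.0004
delta units [0.014 0.061 0.279] [-0.     -0.0003  0.0008]
[[334.47181956 278.60082089]
 [322.93993029 282.30923035]
 [340.94089203 288.91842604]]
```

View pics/a.png

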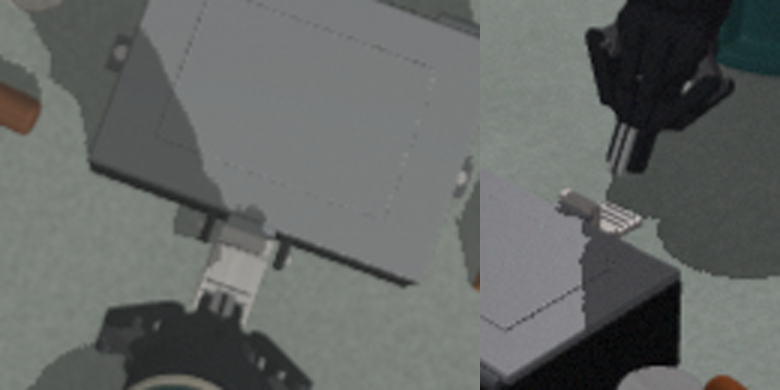

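```bash
python3 -c "
from h import *
plan([-.130,0,.058],25);plan([-.130,0,.044],25)"
```

```text
t 2.4 tcp case [-0.1354  0.0006  0.0835] F case [ 0.01 -0.18  0.55] grip -0.0001
delta units [0.005 0.059 0.255] [-0.     -0.0004  0.0007]
t 2.4 tcp case [-0.1354  0.0006  0.0835] F case [ 0.01 -0.18  0.55] grip -0.0001
delta units [0.004 0.118 0.381] [-0.     -0.0004  0.0007]
```

Emit:
drive_tool(deltas="0 0.04 0.15 0 0 0;0 0.06 0.25 0 0 0;0 0.07 0.28 0 0 0;0 0.08 0.305 0 0 0;0 0.09 0.33 0 0 0;0 0.1 0.345 0 0 0;0 0.11 0.36 0 0 0;0 0.115 0.37 0 0 0;0 0.12 0.38 0 0 0;0 0.12 0.38 0 0 0")

```text
time: 3.4
tool_pos: [0.4795, 0.0279, 0.0578]
tcp_rot: [-1.675, 2.327, -0.509]
force: [-0.6, 0.1, -0.4]
gripper_width: 0.0001
```

```bash
python3 - <<'E'
from h import *
plan([-.130,0,.040],25)
from plant import viewer
g=viewer.grab_frame("scene")
cv2.imwrite("pics/b.png",cv2.resize(g["color"][110:330,200:420],(600,600),interpolation=2))
E
```

```text
t 3.4 tcp case [-0.127   0.0066  0.0578] F case [-0.65 -0.07 -0.38] grip 0.0001
delta units [0.063 0.1   0.151] [ 0.0028 -0.0027  0.0007]
```

View pics/b.png

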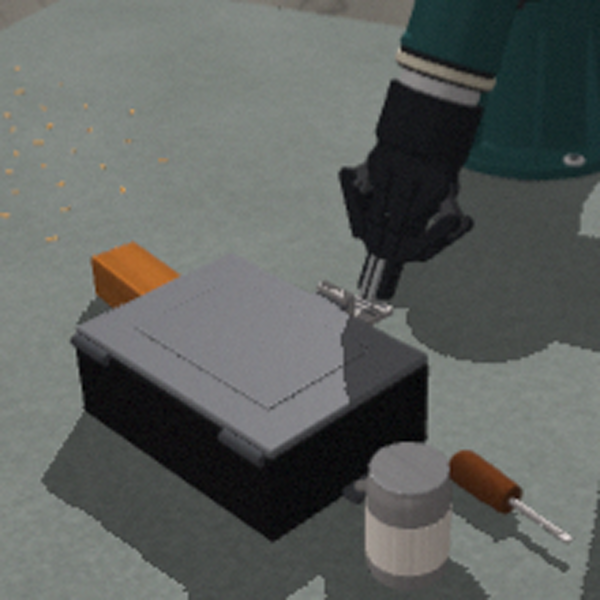

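```bash
python3 -c "
from plant import get_state
s=get_state();print(s['joint_positions'].round(3),s['qvel'].round(3))"
```

```text
[ 0.039  0.387  2.253 -0.963  0.196  2.854] [ 0.    -0.001  0.001 -0.     0.     0.001]
```

```bash
python3 -c "
from h import *
plan([-.133,0,.075],8)"
```

```text
t 3.45 tcp case [-0.127   0.0066  0.0578] F case [0.86 0.36 0.31] grip -0.0002
delta units [ 0.069 -0.015 -0.181] [-0.0444 -0.0028  0.0003]
```

Emit:
drive_tool(deltas="0 0 -0.18 0 0 0;0.03 -0.01 -0.18 -0.01 -0.001 0;0.07 -0.015 -0.18 -0.02 -0.002 0;0.07 -0.015 -0.18 -0.03 -0.003 0;0.07 -0.015 -0.18 -0.0444 -0.003 0;0.07 -0.015 -0.18 -0.0444 -0.003 0;0.07 -0.015 -0.18 -0.0444 -0.003 0")

```text
time: 4.15
tool_pos: [0.4723, 0.0227, 0.0749]
tcp_rot: [-1.784, 2.478, -0.177]
force: [-0.8, -0.3, -0.6]
gripper_width: 0.0001
```

```bash
python3 -c "
from h import *
plan([-.133,0,.058],8);plan([-.133,0,.044],8)
from plant import get_state
s=get_state();print(s['joint_positions'].round(3),s['qvel'].round(3))"
```

```text
t 4.15 tcp case [-0.1322 -0.0006  0.0749] F case [-0.69 -0.57 -0.57] grip 0.0001
delta units [-0.006  0.032  0.166] [-0.0005  0.      0.0001]
t 4.15 tcp case [-0.1322 -0.0006  0.0749] F case [-0.69 -0.57 -0.57] grip 0.0001
delta units [-0.006  0.052  0.304] [-0.0005  0.      0.0001]
[-0.07   0.351  2.054 -0.063  0.599  1.874] [ 0.014 -0.004  0.054 -0.009 -0.002 -0.004]
```

Emit:
drive_tool(deltas="0 0.03 0.12 0 0 0;0 0.035 0.19 0 0 0;0 0.04 0.22 0 0 0;0 0.045 0.25 0 0 0;0 0.05 0.275 0 0 0;0 0.05 0.29 0 0 0;0 0.05 0.3 0 0 0;0 0.05 0.3 0 0 0")

```text
time: 4.95
tool_pos: [0.4716, 0.0229, 0.0445]
tcp_rot: [-1.784, 2.478, -0.177]
force: [-1.3, 1.2, 1.9]
gripper_width: 0.0001
```

```bash
python3 - <<'E'
from h import *
plan([-.133,0,.040],8)
from plant import viewer
g=viewer.grab_frame("scene")
cv2.imwrite("pics/c.png",cv2.resize(g["color"][110:330,200:420],(600,600),interpolation=2))
E
```

```text
t 4.95 tcp case [-0.1329 -0.0007  0.0445] F case [-1.62  0.68  1.95] grip 0.0001
delta units [-0.007  0.007  0.044] [-0.0005  0.      0.0001]
```

View pics/c.png

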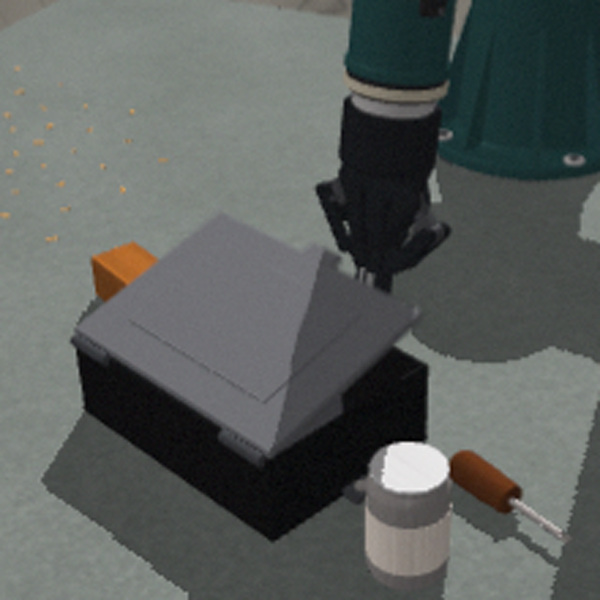

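The lid has come free and is rising. Its front edge is now at about (330,250) in the crop. I'll hold and let it finish.

Emit:
drive_tool(deltas="0 0 0 0 0 0;0 0 0 0 0 0;0 0 0 0 0 0;0 0 0 0 0 0;0 0 0 0 0 0;0 0 0 0 0 0;0 0 0 0 0 0")

```text
time: 5.7
tool_pos: [0.4718, 0.0228, 0.0446]
tcp_rot: [-1.783, 2.478, -0.177]
force: [-1.6, -0.4, 1.1]
gripper_width: -0.0003
```

```bash
python3 - <<'E'
from h import *
plan([-.15,0,.10],8)
from plant import viewer
g=viewer.grab_frame("scene");p=np.load("case.npy")
im=g["color"].copy()
for a,c in((.6,(0,0,255)),(.7,(0,255,0)),(.8,(255,0,0))):
    q=proj(g,w(p,[[.078-.158*np.cos(a)-.008*np.sin(a)*1,y,.07+.158*np.sin(a)+.008*np.cos(a)] for y in(-.11,.11)]))
    cv2.line(im,*[tuple(int(v) for v in u) for u in q.round()],c,1)
cv2.imwrite("pics/d.png",cv2.resize(im[110:330,200:420],(600,600),interpolation=2))
E
```

```text
t 5.7 tcp case [-0.1327 -0.0006  0.0446] F case [-1.38 -0.9   1.07] grip -0.0003
delta units [-0.006  0.092 -0.573] [-0.0005  0.      0.0001]
```

View pics/d.png

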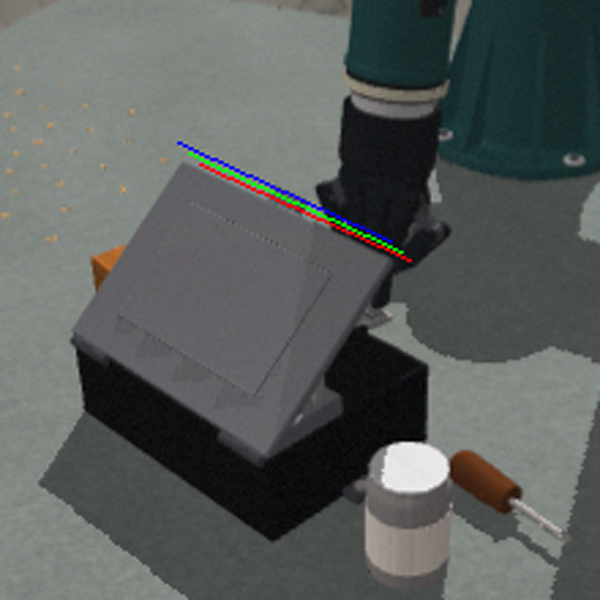

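Emit:
drive_tool(deltas="0 0.02 -0.15 0 0 0;0 0.06 -0.35 0 0 0;0 0.09 -0.57 0 0 0;0 0.09 -0.57 0 0 0")

```text
time: 6.15
tool_pos: [0.4572, 0.0283, 0.1018]
tcp_rot: [-1.781, 2.475, -0.182]
force: [1.0, -0.5, -0.4]
gripper_width: 0.0002
```

```bash
python3 -c "
from h import *
plan([-.12,0,.165],25)"
```

```text
t 6.15 tcp case [-1.483e-01 -1.000e-04  1.018e-01] F case [ 1.12 -0.13 -0.43] grip 0.0002
delta units [-0.001 -0.373 -0.583] [0.046  0.0002 0.0001]
```

Emit:
drive_tool(deltas="0 -0.05 -0.3 0.01 0 0;0 -0.15 -0.58 0.02 0 0;0 -0.37 -0.58 0.046 0 0;0 -0.37 -0.58 0.046 0 0;0 -0.37 -0.58 0.046 0 0")

```text
time: 6.65
tool_pos: [0.4817, 0.0195, 0.1632]
tcp_rot: [-1.664, 2.309, -0.507]
force: [0.3, 0.0, -0.7]
gripper_width: 0.0001
```

```bash
python3 - <<'E'
from h import *
plan([-.06,0,.165],25)
plan([-.03,0,.170],25)
from plant import viewer,get_state
print(get_state()['joint_positions'].round(2))
g=viewer.grab_frame("scene")
cv2.imwrite("pics/e.png",cv2.resize(g["color"][110:330,200:420],(600,600),interpolation=2))
E
```

```text
t 6.65 tcp case [-0.1222 -0.0006  0.1632] F case [ 0.32  0.16 -0.69] grip 0.0001
delta units [-0.005 -0.573  0.244] [0.0008 0.     0.0003]
t 6.65 tcp case [-0.1222 -0.0006  0.1632] F case [ 0.32  0.16 -0.69] grip 0.0001
delta units [-0.004 -0.866  0.324] [0.0008 0.     0.0003]
[ 0.    0.13  2.16 -0.31  0.46  2.14]
```

View pics/e.png

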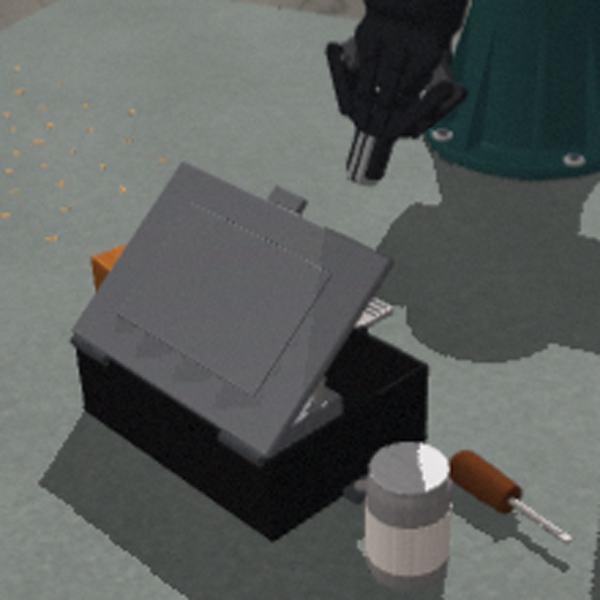

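```bash
python3 - <<'E'
from h import *
for q in ([-.085,0,.155],[-.06,0,.158],[-.040,0,.165],[-.018,0,.172]): plan(q,25)
E
```

```text
t 6.7 tcp case [-0.1214 -0.0005  0.1634] F case [ 1.07 -0.39 -0.04] grip -0.0003
delta units [-0.005 -0.296  0.229] [0.0007 0.0001 0.0002]
t 6.7 tcp case [-0.1214 -0.0005  0.1634] F case [ 1.07 -0.39 -0.04] grip -0.0003
delta units [-0.004 -0.535  0.306] [0.0007 0.0001 0.0002]
t 6.7 tcp case [-0.1214 -0.0005  0.1634] F case [ 1.07 -0.39 -0.04] grip -0.0003
delta units [-0.004 -0.746  0.327] [0.0007 0.0001 0.0002]
t 6.7 tcp case [-0.1214 -0.0005  0.1634] F case [ 1.07 -0.39 -0.04] grip -0.0003
delta units [-0.004 -0.975  0.355] [0.0007 0.0001 0.0002]
```

Emit:
drive_tool(deltas="0 -0.15 0.12 0 0 0;0 -0.3 0.23 0 0 0;0 -0.4 0.26 0 0 0;0 -0.47 0.29 0 0 0;0 -0.54 0.31 0 0 0;0 -0.61 0.315 0 0 0;0 -0.68 0.32 0 0 0;0 -0.75 0.33 0 0 0;0 -0.82 0.34 0 0 0;0 -0.82 0.34 0 0 0")

```text
time: 7.7
tool_pos: [0.5682, -0.009, 0.1678]
tcp_rot: [-1.662, 2.308, -0.508]
force: [-0.5, 0.8, 0.1]
gripper_width: -0.0
```

```bash
python3 - <<'E'
from h import *
for q in ([-.018,0,.172],[.016,0,.196],[.036,0,.203],[.056,0,.209]): plan(q,25)
from plant import viewer,get_state
g=viewer.grab_frame("scene")
cv2.imwrite("pics/f.png",cv2.resize(g["color"][110:330,200:420],(600,600),interpolation=2))
E
```

```text
t 7.7 tcp case [-0.0311 -0.0002  0.1678] F case [-0.7   0.58  0.05] grip -0.0
delta units [-0.001 -0.137  0.017] [0.0004 0.0001 0.0001]
t 7.7 tcp case [-0.0311 -0.0002  0.1678] F case [-0.7   0.58  0.05] grip -0.0
delta units [-0.001 -0.547 -0.058] [0.0004 0.0001 0.0001]
t 7.7 tcp case [-0.0311 -0.0002  0.1678] F case [-0.7   0.58  0.05] grip -0.0
delta units [-0.001 -0.757 -0.037] [0.0004 0.0001 0.0001]
t 7.7 tcp case [-0.0311 -0.0002  0.1678] F case [-0.7   0.58  0.05] grip -0.0
delta units [-0.001 -0.964 -0.008] [0.0004 0.0001 0.0001]
```

View pics/f.png

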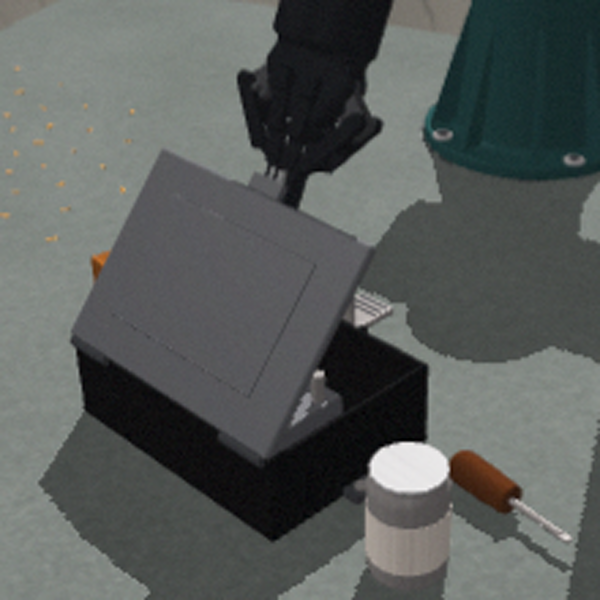

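The fingers are behind the lip, near (285,180) in the crop, and the lid is already moving back. I'll keep pushing slowly.

Emit:
drive_tool(deltas="0 -0.08 0.01 0 0 0;0 -0.16 0.01 0 0 0;0 -0.25 -0.01 0 0 0;0 -0.35 -0.03 0 0 0;0 -0.45 -0.05 0 0 0;0 -0.55 -0.06 0 0 0;0 -0.66 -0.05 0 0 0;0 -0.76 -0.04 0 0 0;0 -0.86 -0.03 0 0 0;0 -0.96 -0.01 0 0 0")

```text
time: 8.75
tool_pos: [0.6506, -0.0367, 0.2088]
tcp_rot: [-1.662, 2.309, -0.508]
force: [0.1, -0.8, 0.0]
gripper_width: 0.0006
```

```bash
python3 - <<'E'
from h import *
for q in ([.08,0,.209],[.095,0,.209],[.105,0,.208],[.11,0,.209]): plan(q,25)
from plant import viewer,get_state
g=viewer.grab_frame("scene")
cv2.imwrite("pics/g.png",cv2.resize(g["color"][80:330,180:430],(600,600),interpolation=2))
E
```

```text
t 8.75 tcp case [ 5.570e-02 -2.000e-04  2.088e-01] F case [ 0.31 -0.74  0.05] grip 0.0006
delta units [-0.001 -0.221  0.1  ] [0.0005 0.0001 0.0001]
t 8.75 tcp case [ 5.570e-02 -2.000e-04  2.088e-01] F case [ 0.31 -0.74  0.05] grip 0.0006
delta units [-0.001 -0.358  0.163] [0.0005 0.0001 0.0001]
t 8.75 tcp case [ 5.570e-02 -2.000e-04  2.088e-01] F case [ 0.31 -0.74  0.05] grip 0.0006
delta units [-0.001 -0.444  0.214] [0.0005 0.0001 0.0001]
t 8.75 tcp case [ 5.570e-02 -2.000e-04  2.088e-01] F case [ 0.31 -0.74  0.05] grip 0.0006
delta units [-0.001 -0.494  0.226] [0.0005 0.0001 0.0001]
```

View pics/g.png

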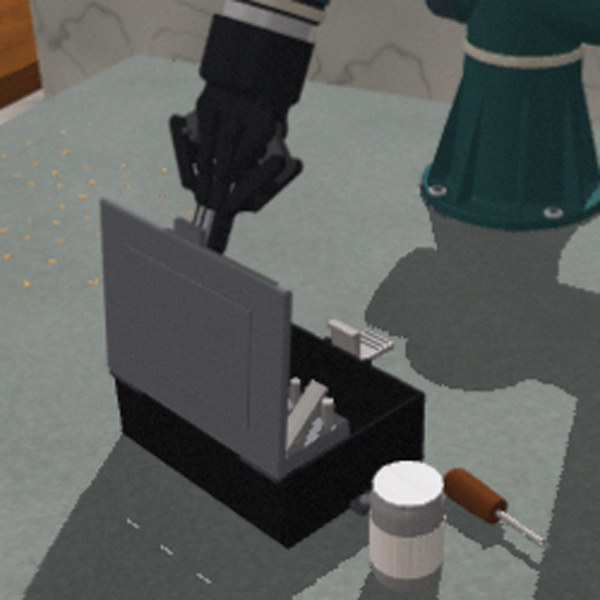

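The lid is now near upright. I'll push the last part slowly and watch the force.

Emit:
drive_tool(deltas="0 -0.08 0.03 0 0 0;0 -0.15 0.06 0 0 0;0 -0.22 0.1 0 0 0;0 -0.27 0.12 0 0 0;0 -0.32 0.14 0 0 0;0 -0.36 0.165 0 0 0;0 -0.39 0.18 0 0 0;0 -0.42 0.2 0 0 0;0 -0.42 0.2 0 0 0")

```text
time: 9.7
tool_pos: [0.6973, -0.0522, 0.2094]
tcp_rot: [-1.66, 2.307, -0.511]
force: [-0.3, -0.2, -0.7]
gripper_width: -0.0002
```

```bash
cat > ang.py <<'E'
from h import *
import sys
from plant import viewer,get_state
plan([.11,0,.209],25)
g=viewer.grab_frame("scene");t=viewer.grab_frame("top");p=np.load("case.npy")
a_=[]
for f in(g,t):
    im=f["color"].copy()
    for a,c in((1.65,(0,0,255)),(1.75,(0,255,255)),(1.85,(0,255,0))):
        q=proj(f,w(p,[[.078-.158*np.cos(a)+.008*np.sin(a),y,.07+.158*np.sin(a)+.008*np.cos(a)] for y in(-.11,.11)]))
        cv2.line(im,*[tuple(int(v) for v in u) for u in q.round()],c,1)
    a_.append(im)
cv2.imwrite(sys.argv[1],np.hstack([cv2.resize(a_[0][120:320,180:380],(400,400),interpolation=2),cv2.resize(a_[1][90:290,270:470],(400,400),interpolation=2)]))
E
python3 ang.py pics/h.png
```

```text
t 9.7 tcp case [0.1049 0.     0.2094] F case [-0.23 -0.26 -0.65] grip -0.0002
delta units [ 0.    -0.045  0.025] [0.     0.0002 0.0001]
```

View pics/h.png

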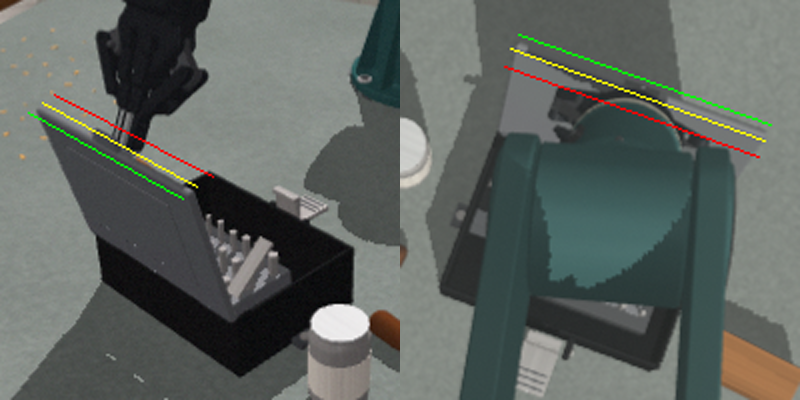

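The lid is at about 1.77–1.8 rad and there is no stop force yet, so I'll push a little farther.

Emit:
drive_tool(deltas="0 -0.02 0.01 0 0 0;0 -0.045 0.02 0 0 0;0 -0.065 0.03 0 0 0;0 -0.08 0.035 0 0 0;0 -0.08 0.035 0 0 0")

```text
time: 10.3
tool_pos: [0.7038, -0.0543, 0.2093]
tcp_rot: [-1.662, 2.309, -0.508]
force: [-6.2, 2.4, 5.1]
gripper_width: 0.0001
```

The force has risen to about 8 N, so the lid is against its stop. I'll back off the way I came, then away.

Emit:
drive_tool(deltas="0 0.05 -0.02 0 0 0;0 0.2 -0.1 0 0 0;0 0.5 -0.3 0 0 0;0 0.8 -0.8 0 0 0;0 1 -1 0 0 0;0 1 -1 0 0 0;0 1 -1 0 0 0")

```text
time: 11.0
tool_pos: [0.578, -0.012, 0.259]
tcp_rot: [-1.661, 2.306, -0.509]
force: [0.9, 0.3, 0.3]
gripper_width: -0.0002
```

Emit:
drive_tool(deltas="0 0.3 -0.3 0 0 0;0.2 0.6 -0.4 0 0 0;0.5 0.7 -0.4 0 0 0;1 0.7 -0.4 0 0 0;1 0.7 -0.4 0 0 0")

```text
time: 11.5
tool_pos: [0.4694, -0.0879, 0.2655]
tcp_rot: [-1.654, 2.314, -0.514]
force: [1.6, -0.5, -0.4]
gripper_width: -0.0001
```

Emit:
drive_tool(deltas="0.5 0 0 0 0 0;1 0 0 0 0 0;1 0 0 0 0 0;1 0 0 0 0 0")

```text
time: 11.9
tool_pos: [0.437, -0.185, 0.2654]
tcp_rot: [-1.647, 2.32, -0.514]
force: [-0.4, 0.3, -0.1]
gripper_width: 0.0001
```

```bash
python3 ang.py pics/i.png
```

```text
t 11.9 tcp case [-0.0995 -0.2087  0.2654] F case [-0.46  0.15 -0.06] grip 0.0001
delta units [-2.113 -1.639  1.383] [ 0.0001 -0.0009 -0.0017]
```

View pics/i.png

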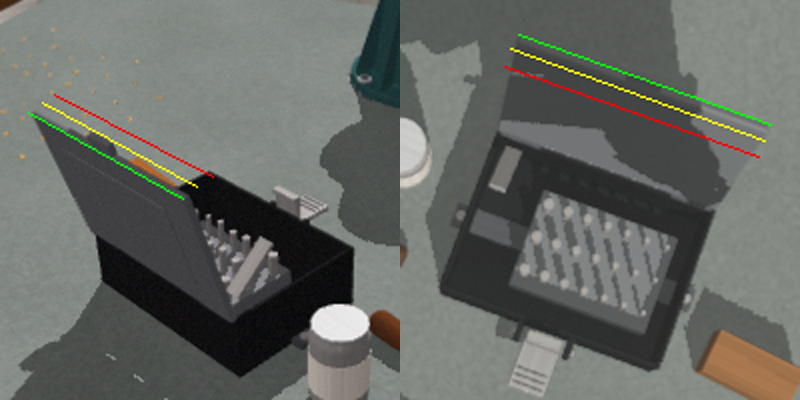

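The lid's back edge lies on the 1.85 rad line in both views. The tab is up, the tin and offcut look unmoved, and the arm is clear of everything, so I'm handing in.

```bash
python3 -c "
from plant import workorder
print(workorder.finish_job())"
```

```text
the job is handed in; nothing more can be done
None
```

The case is open: I pressed the release tab with the shut fingertips, the lid popped up, and I pushed it back to its stop. I then moved the arm clear and handed the job in at about 12 s. `finish_job()` reports no verdict.

**Last checks**
- **Lid:** its edge lies on the line drawn for 1.85 rad in both camera views, and it stayed there after the arm left.
- **Tab:** it looks sprung back up.
- **Loose items:** the tin and offcut look unmoved. I only checked them by eye, and the screwdriver is barely visible in the last picture.
- **Forces:** readings at the end of each move stayed below about 10 N. The highest was about 8 N, when the lid reached its stop. I did not see the forces during the moves.

**What went wrong or disagreed**
- **First press:** it stopped above the tab because a wrist joint ran into its range limit (joint 5 read 0.196 rad against a minimum of 0.2). I redid it with the tool tilted less, and the lid released.
- **Case position:** my fit missed some points by 2–3 pixels, about 4 mm, which caused no trouble.

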